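# Grease the polishing spindle's bearing with the push-type grease gun

### The arm

A 6-joint arm with a two-finger parallel gripper is mounted at the origin on the work surface. World frame = base frame: x ahead of the robot, y to its left, z up, the work surface at z = 0. Lengths are in m, angles in rad, forces in N, time in s.
With the tool pointing down it reaches from about 0.3 to 0.825 m from the base axis. Payload 5.4 kg.
Tool frame: the origin (TCP) lies at the very end of the fingers, on their centre line; the grasp point (between the pads) lies 19 mm behind it; z points along the fingers, y is the direction in which the jaws open and shut (so a half turn about z gives the same grasp; the last joint's range is limited). The gripper opens to 92 mm and grips with 3 to 60 N. Pads are 20 mm wide; open, the fingers measure 128 mm over their backs; the gripper's body (75 mm by 189 mm) begins 69 mm behind the grasp point.
Start: joints at [-1.391, 0.158, 1.597, -0, 1.386, -0.21], TCP at [0.218, -0.532, 0.215] pointing down, gripper open.
Joint ranges: [-2.91, 2.91], [-0.94, 2.29], [0.18, 2.7], [-1.29, 4.43], [0.17, 2.64], [-3, 3]. Speed limits (rad/s): [2.57, 2.57, 3.14, 3.14, 3.14, 3.14].

### API

Orientations are given as a unit quaternion [x, y, z, w].
In Python, from cell import * gives the robot as it stands.
- The arm moves only by the shell command python3 -m pendant 'ROWS' [OPENING] [FORCE]. ROWS is JSON, a list of rows, each a list of 2 entries, a list of its own where there are three numbers: the shift along the world's x, y, z in m, then the turn about the world's z in degrees. In form: [[[dx, dy, dz], roll], ...]. A call has 1 to 10 rows; each row is the pose to reach, as a shift and turn from the pose commanded when the call began; what a row does not reach only later rows make up. A row lasts 1/8 s, in which the tool goes at most 62.5 mm and 10.7 degrees, less where a joint would pass 70% of its speed; a pose out of reach is approached as far as the arm can. A call with a gripper value outside its range is refused whole. OPENING is the finger opening in m, from 0 to 0.0919, set as the call begins (- or left out, the last holds). The fingers move at their own pace and stop on an object; FORCE is the grip in N (left out, the last holds). Time passes only in rows, so rows that repeat a pose let the fingers close. It gives the time, the measured TCP pose, the force and the opening at its end, in the units of the state.
- sense(): the state, without advancing time (a new reading comes with each control period).
- get_image(name): name is "side" or "top"; returns the picture (384x512x3 uint8, red, green, blue); there is no depth.
- get_calibration(name): a dict with "K" (3x3 intrinsics, pixels), "R" (3x3) and "t" (3): a world point X has camera coordinates R X + t. Camera axes: x right, y down, z forward; pixel columns grow to the right and rows downward; lengths in m; the calibration is good to about 2 mm. A picture is of the moment at which its call begins. get_calibration takes no time and is no camera call.
- close_job(): hands the job in, once; it reports no verdict.
Trained networks look in the newest picture that a camera, given by its name, has taken for a name from the list of things; names that differ only in an ending like _2 or _b are one class to them, and where a whole thing is asked for, a point or a joint stands for the part that bears it (a point fixed in the world has none). Each returns a list of dicts, best first, with "score" (0 to 1); they miss things now and then, are a little off and sometimes report something else, mostly with a low value. They report only what shows in the picture. A call takes as long as a camera call. They do not tell look-alikes from the thing itself.
- spot_in(label, camera): "location" ([x, y, z] in m, in world coordinates, good to about 4 mm: the middle of the surface that is visible of it).
- trace(label, camera): "pixels" (384x512 bool, what is visible of it).
The state is a dict: "t": time; "joint_positions": joint angles; "qvel": joint speeds; "joint_torque": joint torques, N m; "tool_pos": TCP position; "tcp_rot": TCP orientation; "force": force on the tool from outside, world axes, zero at the start; "moment": the same for the moment, N m; "gripper_width": opening from 0.0 (shut) to 1.0 (fully open).
Only numpy, scipy, OpenCV 4.12 (cv2) and the standard library are available. Lean on these libraries where they do the work, as an engineer would, in place of code of your own. Each camera call takes 0.05 s, during which the arm holds its last target.

### The job

Pull the red-fronted drawer open, take out the push-type grease gun and press its coupler squarely onto the bare 45-degree grease nipple of the polishing spindle until it snaps home. Then keep pushing along the nipple's axis until the spring-loaded nozzle has slid well over half of its stroke into the barrel, and finish there: still gripping the gun, coupler fully home and square, spring held in. Leave the loose engine parts and the screwdriver around it where they are.

Things in the scene. Friction and masses are not known exactly. Their poses are not given: they have to be found in the camera images.
- chest_drawer0 (a joint): opening (m) of the red-fronted drawer of a low grey steel tool chest on the bench to the left (270 deep x 290 wide x 100 mm high, facing the robot): 0 = shut, 0.190 = fully out; about 1 N of friction. The gun lies inside, level across the drawer on a dark cradle, and lifts straight up. Out 0.155 or more, it can be gripped from straight above with wide open fingers
- chest_drawer0_handle (a point): middle of the drawer's handle, moving with it: a level steel bar 11 mm thick, 120 mm long, 35 mm clear of the drawer front, 62 mm above the bench, 38 mm below the chest's top. x axis points into the chest (the drawer opens along -x), y axis along the bar
- gun_grip (a point): grip point of the push-type grease gun (about 0.3 kg): on the axis of its round steel barrel, 30 mm across, at the centre of mass. x axis points to the coupler, whose mouth is 102 mm ahead. Clear barrel from 75 mm behind to 18 mm ahead, then a 36 mm collar; black end cap 34 mm. In the drawer: 56 mm above the bench, 34 mm above the drawer's floor; cradle rests 49 mm behind and 46 mm ahead, nothing between
- coupler_mouth (a point): centre of the mouth of the brass coupler, at the gun's front end on its axis; x axis points out of the mouth. Coupler 24 mm across; the mouth is a funnel 21 mm across narrowing to a 12 mm bore, 16 mm deep in all, with four spring catch balls inside. It sits on a tube (nozzle) that slides back into the barrel
- nozzle (a joint): how far the nozzle with the coupler is pushed back into the barrel (m): 0 = at rest (mouth 102 mm ahead of gun_grip), 0.018 = end of its stroke. Its spring pushes with 11 N at 0 and 17 N at 0.018
- spindle: polishing spindle bolted to the bench to the right: grey base plate 160 x 180 mm, two green cast pillow blocks reaching 76 mm above the bench, steel shaft along y with a belt pulley between them. Origin: centre of its underside. The left block has the bare nipple; the other block's nipple wears a red dust cap and needs nothing
- nipple: bare brass grease nipple. Origin: on its axis at the shoulder under its neck, 73 mm above the bench; z axis: the nipple's axis, outwards, leaning 45 degrees from vertical, away from the robot. Round head 10 mm across, tip 16 mm out along z. The coupler snaps on with a push of 5 to 8 N, less than starts the nozzle sliding; fully home, its mouth lies at this origin
- basket: loose aluminium clutch basket with upright fingers, 106 mm across, 50 mm high; bystander. Origin: centre of its underside
- gear: loose dark steel gear, 68 mm across, 30 mm high with its hub; bystander. Origin: centre of its underside
- driver: loose screwdriver with a green handle, 190 mm long, 26 mm high, lying; bystander. Origin: under its middle, at bench level
- barrel_fins: loose finned aluminium engine cylinder, 92 x 92 mm, 95 mm high; bystander. Origin: centre of its underside
Not all that is in view belongs to the job. What is meant by the spindle is not pink, and is the larger of those in its own colour.

How it is judged:
By the outcome, as a careful person would: the job done as asked, in the order asked, and still so for the second after the job is handed in, while the arm keeps its last pose, push and grip.
It also fails if it takes over 61 s, if anything falls off the work surface, if the arm or the gripper's body presses on something with over 40 N, if the wrist force passes 120 N, or if a joint passes its speed limit or range.

## Working session

There is one attempt and no reset: what is moved stays moved. The work goes in short steps, Python scripts to look and compute and a shell command to move; the robot and the scene stay as the last step left them, time stands still between calls to the robot, and variables do not carry over. Pictures are saved under pics/ and viewed, and the job is handed in when it is done.

```bash
ls -la; mkdir -p pics
python3 - <<'E'
from cell import *
import cv2
for n in ("side","top"):
    im=get_image(n); cv2.imwrite(f"pics/{n}0.png",cv2.cvtColor(im,cv2.COLOR_RGB2BGR))
    c=get_calibration(n); print(n,c)
print(sense())
E
python3 -m pendant --help | head -30
```

```text
total 12
drwxr-xr-x  3 agent agent 4096 Dec  7 02:40 .
drwxr-xr-x 23 root  root  4096 Dec  7 02:40 ..
drwxr-xr-x  2 agent agent 4096 Dec  7 02:40 pics
side {'K': array([[410.10578308,   0.        , 259.88383124],
       [  0.        , 410.10578308, 193.99956903],
       [  0.        ,   0.        ,   1.        ]]), 'R': array([[ 0.99128453, -0.12991863, -0.02182029],
       [-0.09041277, -0.55045998, -0.82995141],
       [ 0.09581495,  0.82469083, -0.55740877]]), 't': array([-0.50408715,  0.06404916,  1.28970597])}
top {'K': array([[497.01980339,   0.        , 253.77011633],
       [  0.        , 497.01980339, 180.72771033],
       [  0.        ,   0.        ,   1.        ]]), 'R': array([[ 0.0229342 , -0.99972652, -0.00457302],
       [-0.99723011, -0.02255272, -0.07087653],
       [ 0.07075402,  0.00618585, -0.99747461]]), 't': array([-0.06487036,  0.50899483,  1.73881707])}
{'t': 0.1, 'joint_positions': array([-1.39109712e+00,  1.59010387e-01,  1.59808576e+00,  4.32870131e-08,
        1.38621338e+00, -2.10067455e-01]), 'qvel': array([ 5.40522590e-04, -6.30270654e-04, -2.43188919e-03,  5.95849751e-04,
        9.59931204e-04, -6.24469123e-05]), 'joint_torque': array([-1.49911416e-04, -3.86505818e+01, -3.22959387e+01,  7.03122723e-02,
        3.39456496e-02, -5.02093940e-05]), 'tool_pos': array([ 0.21837886, -0.53130686,  0.21371399]), 'tcp_rot': array([ 9.81069909e-01,  1.93652001e-01,  1.30553501e-05, -8.58335570e-04]), 'force': array([ 0.0665109 , -0.67922767, -0.26743527]), 'moment': array([-0.00658864,  0.02191526,  0.0157131 ]), 'gripper_width': 1.0056522413624798}invalid input: not JSON, or not a number
```

View pics/side0.png

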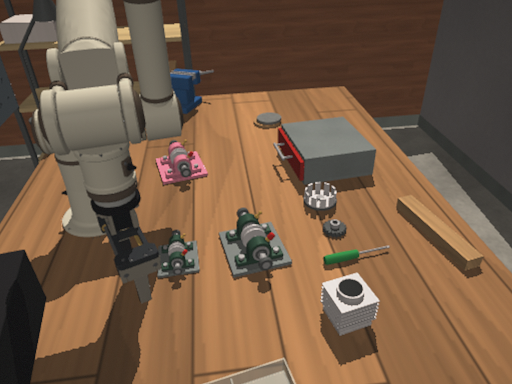

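View pics/top0.png

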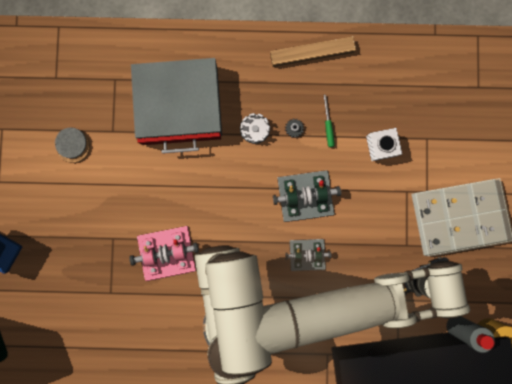

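```bash
cat > h.py <<'E'
from cell import *
import numpy as np, cv2
def ray(cam,uv,z=None):
    c=get_calibration(cam);K,R,t=c["K"],c["R"],c["t"]
    o=-R.T@t; d=R.T@np.linalg.inv(K)@np.array([uv[0],uv[1],1.])
    return o+d*(z-o[2])/d[2]
def proj(cam,X):
    c=get_calibration(cam);x=c["K"]@(c["R"]@np.asarray(X,float)+c["t"]);return x[:2]/x[2]
def tri(uvs):  # dict cam->uv
    A=[];b=[]
    for cam,uv in uvs.items():
        c=get_calibration(cam);P=c["K"]@np.c_[c["R"],c["t"]]
        for i in (0,1):
            r=uv[i]*P[2]-P[i]; r=r/np.linalg.norm(r[:3]); A.append(r[:3]);b.append(-r[3])
    return np.linalg.lstsq(np.array(A),np.array(b),rcond=None)[0]
def crop(cam,c,hw,name,s=6,img=None):
    im=get_image(cam) if img is None else img
    x0=max(0,int(c[0]-hw[0]));y0=max(0,int(c[1]-hw[1]))
    p=im[y0:y0+2*hw[1],x0:x0+2*hw[0]]
    p=cv2.resize(p,None,fx=s,fy=s,interpolation=cv2.INTER_CUBIC)
    cv2.imwrite(f"pics/{name}.png",p[:,:,::-1]); print(name,"origin",x0,y0,"scale",s)
E
python3 - <<'E'
from h import *
np.set_printoptions(precision=4,suppress=True)
for cam in ("top","side"):
  for l in ("chest_drawer0_handle","spindle","nipple"):
    for r in spot_in(l,cam)[:4]: print(cam,l,r["location"],round(r["score"],2),proj(cam,r["location"]))
it=get_image("top");si=get_image("side")
crop("top",(307,195),(50,38),"sp_top",8,it)
crop("side",(255,240),(50,38),"sp_side",8,si)
crop("top",(180,110),(65,50),"ch_top",6,it)
crop("side",(320,150),(65,45),"ch_side",6,si)
E
```

```text
top chest_drawer0_handle [0.6449, 0.2122, 0.0737] 0.92 [177.5561 138.8911]
top spindle [0.4588, -0.2366, 0.0155] 0.95 [305.3648 196.5087]
top spindle [0.26, -0.2416, 0.008] 0.9 [305.6948 253.1296]
top spindle [0.2515, 0.2481, 0.0178] 0.61 [166.0356 252.5037]
side chest_drawer0_handle [0.6475, 0.1782, 0.0686] 0.64 [291.6488 152.0138]
side spindle [0.2489, 0.2058, 0.0265] 0.94 [180.3842 167.823 ]
side spindle [0.2579, -0.2651, 0.0131] 0.86 [179.1507 260.2299]
sp_top origin 257 157 scale 8
sp_side origin 205 202 scale 8
ch_top origin 115 60 scale 6
ch_side origin 255 105 scale 6
```

View pics/sp_top.png

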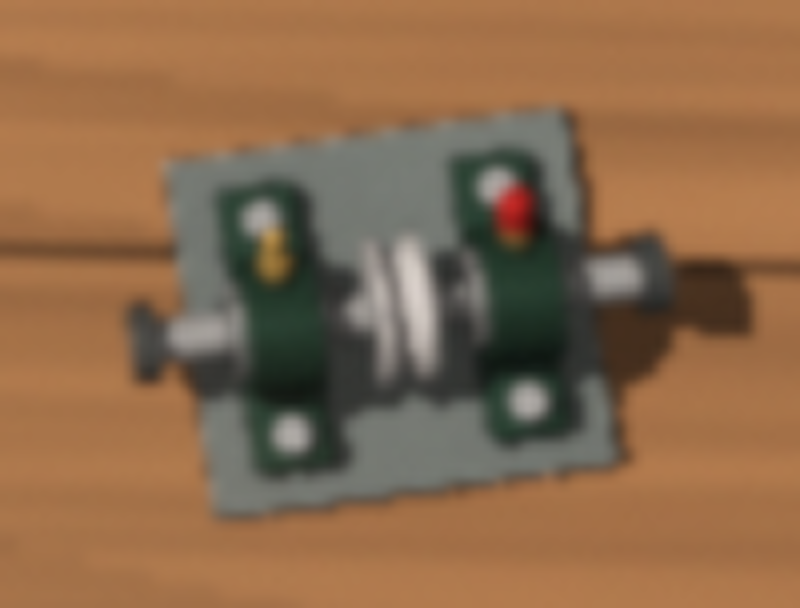

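View pics/sp_side.png

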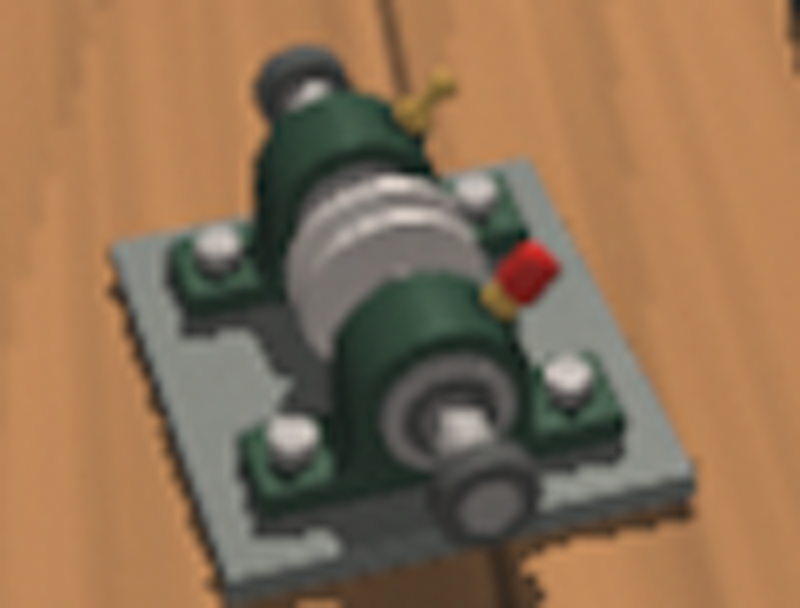

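View pics/ch_top.png

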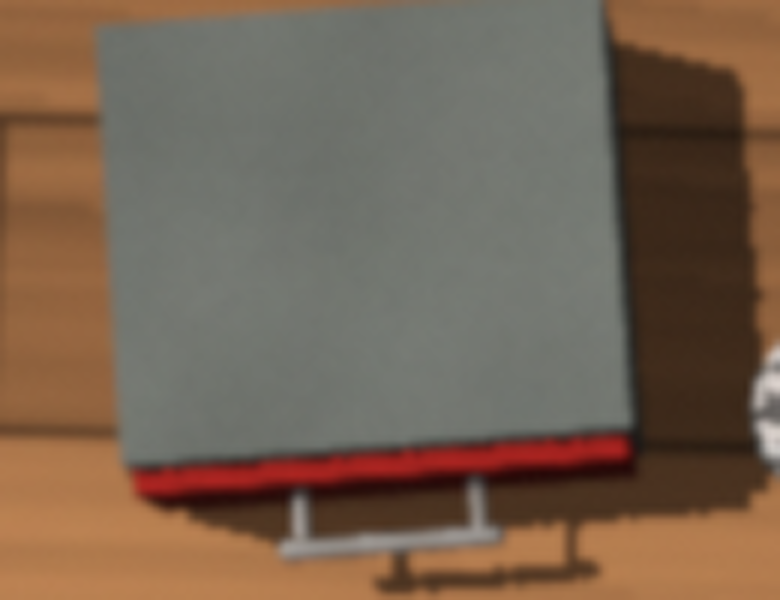

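View pics/ch_side.png

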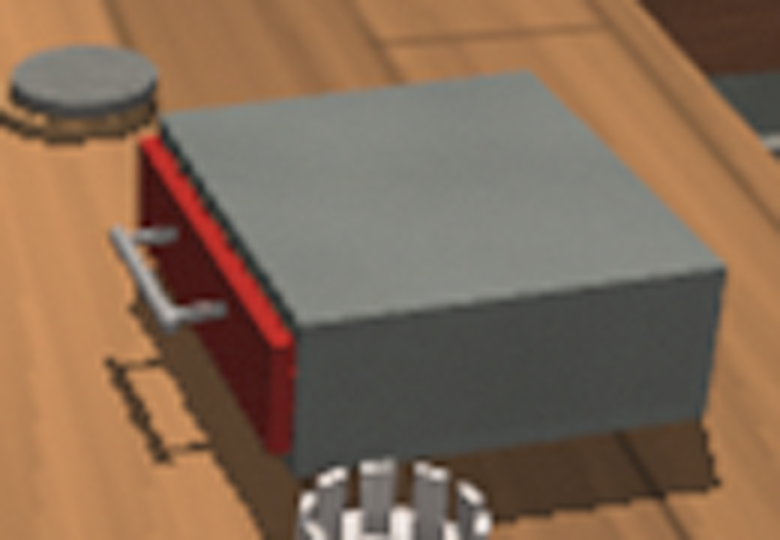

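Run:
```python
from h import *
np.set_printoptions(precision=4,suppress=True)
p=lambda u,v:(u/8+257,v/8+157); q=lambda u,v:(u/6+115,v/6+60)
a=ray("top",q(285,549),.062);b=ray("top",q(500,536),.062)
print("handle",a,b,(a+b)/2,np.linalg.norm(a-b),"yaw",np.degrees(np.arctan2(-(a-b)[0],(a-b)[1])))
c=[ray("top",q(*k),.1) for k in [(98,28),(603,0),(632,432),(127,466)]]
print("chest",c,np.linalg.norm(c[3]-c[2]));d=c[3]-c[2];print("yaw",np.degrees(np.arctan2(-d[0],d[1])))
P=[ray("top",p(*k),.012) for k in [(168,165),(570,112),(625,462),(215,515)]]
print(P,[np.linalg.norm(P[i]-P[i-1]) for i in range(4)])
for i,j in((0,1),(3,2)):
  d=P[i]-P[j];print("yaw y-edges",np.degrees(np.arctan2(-d[0],d[1])))
for i,j in((0,3),(1,2)):
  d=P[i]-P[j];print("yaw x-edges",np.degrees(np.arctan2(d[1],d[0])))
cc=sum(P)/4; print("centre",cc)
s=lambda u,v:(u/8+205,v/8+202)
# bolts top: left block, right block (x-dir)
for x,y in (((262,218),(292,434)),((496,187),(528,402))):
  d=ray("top",p(*x),.03)-ray("top",p(*y),.03);print("bolt yaw",np.degrees(np.arctan2(d[1],d[0])),np.linalg.norm(d))
H=tri({"top":p(272,236),"side":s(443,82)});B=tri({"top":p(273,266),"side":s(405,118)})
print("head",H,"base",B,np.linalg.norm(H-B))
print(proj("top",H),p(272,236),proj("side",H),s(443,82))
```

```text
handle [0.6015 0.2648 0.062 ] [0.6118 0.1409 0.062 ] [0.6067 0.2028 0.062 ] 0.12432070116150395 yaw 4.763302858517581
chest [array([0.894 , 0.3752, 0.1   ]), array([0.9165, 0.087 , 0.1   ]), array([0.6677, 0.0635, 0.1   ]), array([0.642 , 0.3486, 0.1   ])] 0.2862644017882279
yaw 5.158172464287148
[array([ 0.5237, -0.1389,  0.012 ]), array([ 0.5513, -0.3167,  0.012 ]), array([ 0.397 , -0.3428,  0.012 ]), array([ 0.3696, -0.1626,  0.012 ])] [np.float64(0.15599237559907092), np.float64(0.17992184675917072), np.float64(0.15654260129452144), np.float64(0.18228759703844552)]
yaw y-edges 8.825059263126333
yaw y-edges 8.656676364002593
yaw x-edges 8.74358054095521
yaw x-edges 9.609485891154574
centre [ 0.4604 -0.2403  0.012 ]
bolt yaw 8.914268497815373 0.09535932217984736
bolt yaw 9.231209691052381 0.09507102591748952
head [ 0.4885 -0.1806  0.0826] base [ 0.4755 -0.1821  0.0697] 0.018342509531865704
[290.9881 186.6316] (291.0, 186.5) [260.5355 212.2327] (260.375, 212.25)
```

```bash
python3 -m pendant '[[[0.389,0.735,-0.03],72.7],[[0.389,0.735,-0.03],72.7],[[0.389,0.735,-0.03],72.7],[[0.389,0.735,-0.03],72.7],[[0.389,0.735,-0.03],72.7],[[0.389,0.735,-0.03],72.7],[[0.389,0.735,-0.03],72.7],[[0.389,0.735,-0.03],72.7],[[0.389,0.735,-0.03],72.7],[[0.389,0.735,-0.03],72.7]]' 0.032 10
```

```text
t: 1.75
tool_pos: [0.5116, 0.0222, 0.1924]
tcp_rot: [0.675, 0.738, 0.0, 0.001]
force: [0.4, -0.7, 0.5]
gripper_width: 0.349
```

```bash
python3 -m pendant '[[[0.095,0.181,-0.02],0],[[0.095,0.181,-0.02],0],[[0.095,0.181,-0.02],0],[[0.095,0.181,-0.02],0],[[0.095,0.181,-0.02],0],[[0.095,0.181,-0.02],0]]'
python3 - <<'E'
from h import *
np.set_printoptions(precision=4,suppress=True)
s=sense();print(s["tool_pos"],s["joint_positions"])
crop("top",(180,130),(50,38),"a_top",8)
crop("side",(300,150),(60,45),"a_side",6)
print(proj("top",(.6067,.2028,.062)),proj("side",(.6067,.2028,.062)),proj("side",s["tool_pos"]))
E
```

```text
t: 2.5
tool_pos: [0.6054, 0.2003, 0.1722]
tcp_rot: [0.676, 0.737, -0.0, 0.0]
force: [0.2, -0.2, 0.6]
gripper_width: 0.347
[0.6054 0.2003 0.1722] [ 0.1306  0.3502  1.4532 -0.0003  1.3385  0.0434]
a_top origin 130 92 scale 8
a_side origin 240 105 scale 6
[180.4268 150.4088] [279.1699 151.3707] [279.0661 123.4246]
```

View pics/a_side.png

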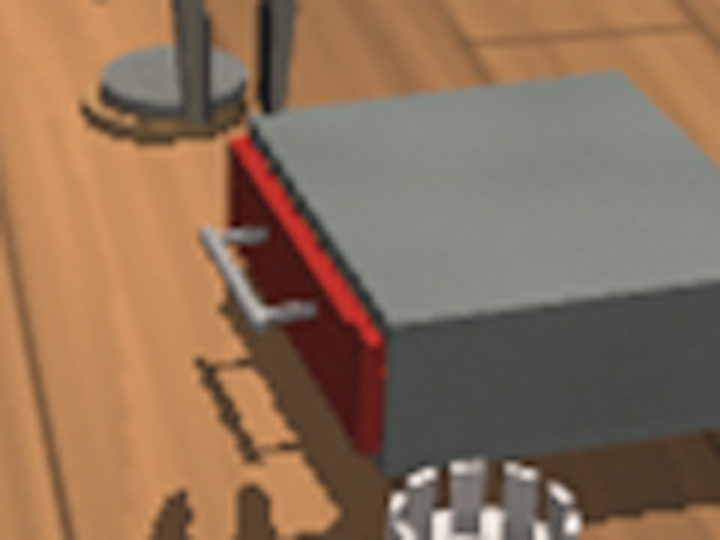

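Handle centre shows at side (279,151.5), matching the projected (279.2,151.4). Descending over the bar.

```bash
python3 -m pendant '[[[0.001,0.002,-0.05],0],[[0.001,0.002,-0.09],0],[[0.001,0.002,-0.115],0],[[0.001,0.002,-0.128],0],[[0.001,0.002,-0.128],0]]' && python3 -m pendant '[[[0,0,0],0],[[0,0,0],0],[[0,0,0],0],[[0,0,0],0]]' 0 20
```

```text
t: 3.22
tool_pos: [0.6063, 0.2026, 0.0438]
tcp_rot: [0.676, 0.737, -0.0, -0.0]
force: [0.1, -0.2, 0.4]
gripper_width: 0.351
t: 3.72
tool_pos: [0.6065, 0.2032, 0.0453]
tcp_rot: [0.675, 0.738, -0.0, -0.0]
force: [-4.3, -0.8, 5.7]
gripper_width: 0.112
```

```bash
python3 -m pendant '[[[-0.015,-0.0013,0],0],[[-0.04,-0.0035,0],0],[[-0.065,-0.0057,0],0],[[-0.09,-0.0078,0],0],[[-0.115,-0.01,0],0],[[-0.14,-0.0122,0],0],[[-0.16,-0.014,0],0],[[-0.175,-0.0153,0],0],[[-0.179,-0.0156,0],0],[[-0.179,-0.0156,0],0]]'
```

```text
t: 4.97
tool_pos: [0.4288, 0.1856, 0.0453]
tcp_rot: [0.675, 0.738, -0.001, 0.002]
force: [0.4, -9.3, 4.3]
gripper_width: 0.11
```

```bash
python3 -m pendant '[[[0,0,0],0],[[0,0,0],0],[[0,0,0.06],0],[[0,0,0.12],0],[[-0.04,-0.06,0.18],0],[[-0.06,-0.12,0.18],0],[[-0.06,-0.17,0.18],0]]' 0.036
python3 - <<'E'
from h import *
np.set_printoptions(precision=4,suppress=True)
it=get_image("top");si=get_image("side")
crop("top",(180,160),(65,50),"b_top",6,it)
crop("side",(270,145),(65,50),"b_side",6,si)
for cam in ("top","side"):
  for l in ("gun_grip","coupler_mouth","chest_drawer0_handle"):
    for r in spot_in(l,cam)[:3]: print(cam,l,r["location"],round(r["score"],2),proj(cam,r["location"]))
E
```

```text
t: 5.85
tool_pos: [0.3691, 0.0289, 0.2246]
tcp_rot: [0.674, 0.738, 0.001, 0.002]
force: [0.7, -0.4, -0.2]
gripper_width: 0.391
b_top origin 115 110 scale 6
b_side origin 205 95 scale 6
top gun_grip [0.5504, 0.1882, 0.0645] 0.64 [183.9993 166.6117]
top coupler_mouth [0.5467, 0.2864, 0.061] 0.57 [155.7406 167.1416]
top chest_drawer0_handle [0.57, 0.2088, 0.022] 0.76 [180.1026 162.1598]
side gun_grip [0.5426, 0.1814, 0.0678] 0.74 [262.349  154.1789]
side coupler_mouth [0.633, -0.5232, 0.0833] 0.71 [348.9853 300.0853]
side coupler_mouth [0.5445, 0.2788, 0.0597] 0.61 [259.3889 143.8342]
side chest_drawer0_handle [0.5661, 0.1968, 0.0489] 0.62 [268.3256 156.2749]
```

View pics/b_top.png

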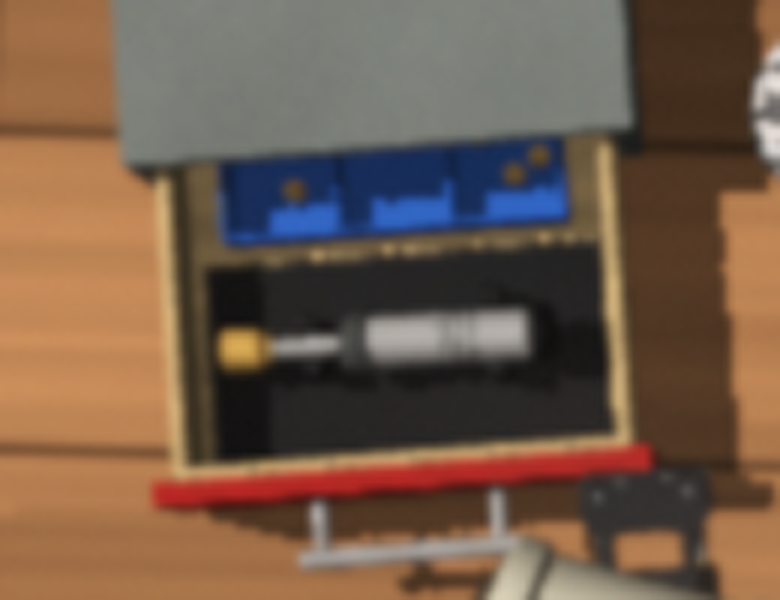

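View pics/b_side.png

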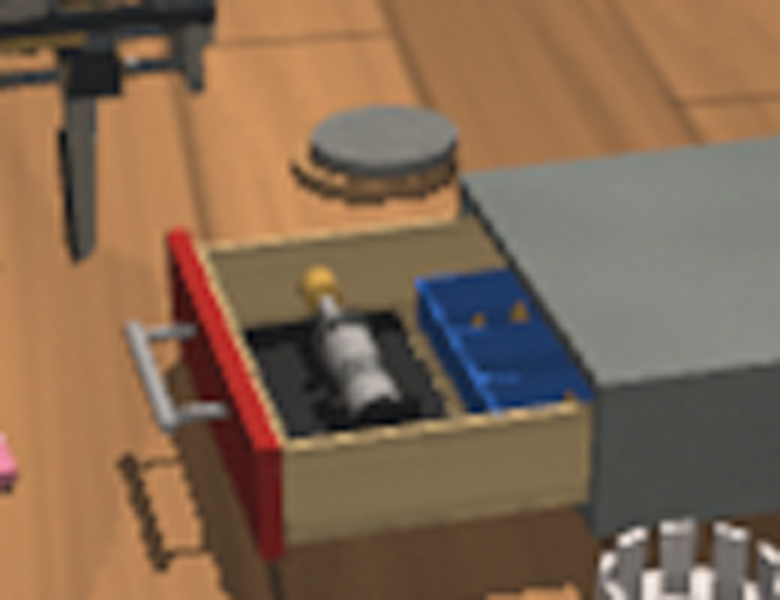

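Run:
```python
from h import *
np.set_printoptions(precision=4,suppress=True)
q=lambda u,v:(u/6+115,v/6+110)
m=ray("top",q(218,349),.056)
for k in ((268,346),(360,339),(530,333)): 
  e=ray("top",q(*k),.056);d=m-e;print(e,np.linalg.norm(d),np.degrees(np.arctan2(d[1],d[0])))
u=d/np.linalg.norm(d)
print("mouth",m,"grip",m-.102*u,"hold",m-.132*u)
# drawer yaw
a=ray("top",q(300,560),.062);b=ray("top",q(515,543),.062);d=a-b;print("handle",(a+b)/2,np.degrees(np.arctan2(-d[0],d[1])))
tr=trace("gun_grip","top")
print(len(tr),tr[0]["score"]); M=tr[0]["pixels"];v,uu=np.nonzero(M);print(M.sum(),uu.min(),uu.max(),v.min(),v.max())
P=np.array([ray("top",(x,y),.056) for x,y in zip(uu,v)])[:,:2];c=P.mean(0);w,V=np.linalg.eigh(np.cov((P-c).T));print(c,np.degrees(np.arctan2(V[1,1],V[0,1])), ((P-c)@V[:,1]).min(),((P-c)@V[:,1]).max())
s=sense();print(s["tool_pos"])
```

```text
[0.5456 0.2737 0.056 ] 0.028947054884799685 94.73714769502757
[0.5509 0.2207 0.056 ] 0.08225495172937879 95.33493667814972
[0.5566 0.1225 0.056 ] 0.18054845515272094 94.23668759368529
mouth [0.5433 0.3026 0.056 ] grip [0.5508 0.2009 0.056 ] hold [0.553  0.1709 0.056 ]
handle [0.4287 0.1883 0.062 ] 5.826075166714462
1 0.57
463 151 207 161 172
[0.5523 0.194 ] 94.72481251938973 -0.08468913758113857 0.11029243355010367
[0.3692 0.031  0.2228]
```

```bash
python3 -m pendant '[[[0.05,0.04,0],0],[[0.1,0.08,-0.03],0],[[0.15,0.12,-0.06],0],[[0.184,0.14,-0.08],0],[[0.184,0.14,-0.08],0],[[0.184,0.14,-0.08],0]]' 0.055 20
python3 - <<'E'
from h import *
np.set_printoptions(precision=4,suppress=True)
crop("side",(265,140),(60,45),"c_side",6)
E
```

```text
t: 7.05
tool_pos: [0.5527, 0.1706, 0.143]
tcp_rot: [0.675, 0.738, -0.0, -0.0]
force: [-0.5, -0.4, 0.6]
gripper_width: 0.596
c_side origin 205 95 scale 6
```

View pics/c_side.png

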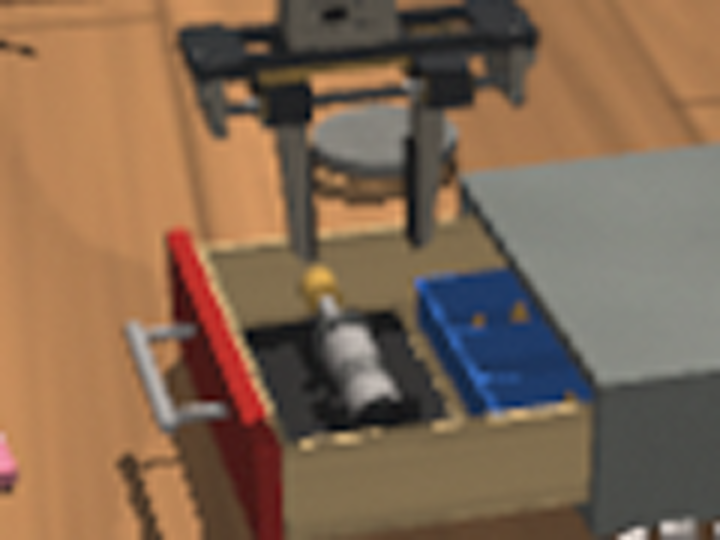

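Fingers straddle the barrel line (finger tips at side (255,137) and (275,135)), bins clear. Descend and grip.

```bash
python3 -m pendant '[[[0,0,-0.04],0],[[0,0,-0.07],0],[[0,0,-0.09],0],[[0,0,-0.104],0],[[0,0,-0.104],0]]' && python3 -m pendant '[[[0,0,0],0],[[0,0,0],0],[[0,0,0],0],[[0,0,0],0]]' 0 60
```

```text
t: 7.72
tool_pos: [0.553, 0.1695, 0.0391]
tcp_rot: [0.675, 0.737, -0.0, -0.0]
force: [0.2, 0.2, -0.5]
gripper_width: 0.593
t: 8.22
tool_pos: [0.5538, 0.1697, 0.0398]
tcp_rot: [0.675, 0.738, 0.0, 0.0]
force: [-0.5, -0.0, 4.1]
gripper_width: 0.31
```

```bash
python3 -m pendant '[[[0,0,0.02],0],[[0,0,0.05],0],[[0,0,0.09],0],[[0,0,0.14],0],[[0,0,0.16],0],[[0,0,0.16],0]]'
python3 - <<'E'
from h import *
crop("side",(265,140),(60,45),"d_side",6)
crop("top",(180,160),(60,45),"d_top",6)
print(sense()["moment"])
E
```

```text
t: 8.98
tool_pos: [0.5544, 0.1697, 0.2017]
tcp_rot: [0.675, 0.737, 0.002, 0.002]
force: [0.1, 1.1, -3.7]
gripper_width: 0.313
d_side origin 205 95 scale 6
d_top origin 120 115 scale 6
[-0.16164364 -0.10425811 -0.00760501]
```

View pics/d_side.png

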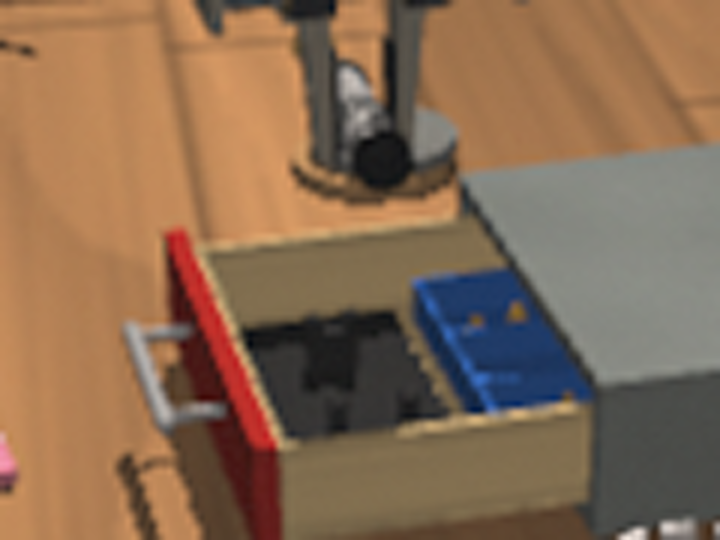

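View pics/d_top.png

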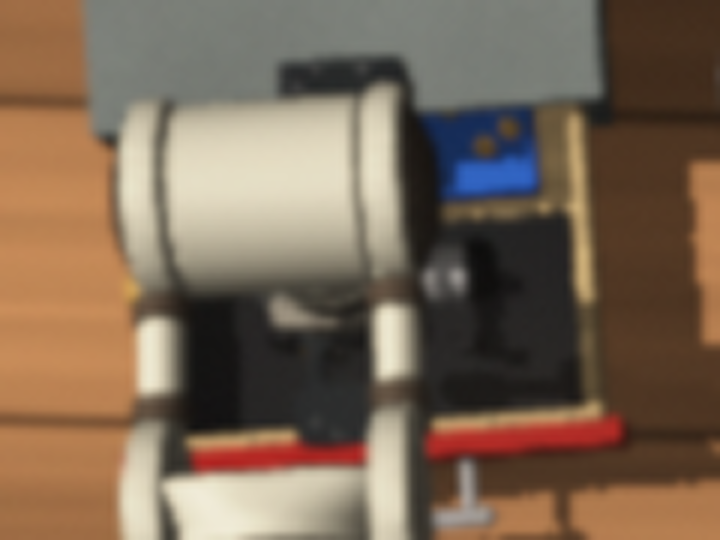

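Gun is out and level-gripped. Since the tool stays vertical, I'll tilt the gun by letting its front rest on open bench under a light grip, then raising the fingers. First carry it to a clear spot and turn it.

```bash
python3 -m pendant '[[[-0.01,-0.03,0.02],10],[[-0.02,-0.06,0.02],20],[[-0.03,-0.09,0.02],30],[[-0.04,-0.12,0.02],40],[[-0.05,-0.15,0.02],50],[[-0.054,-0.18,0],60],[[-0.054,-0.18,-0.02],70],[[-0.054,-0.18,-0.04],80],[[-0.054,-0.18,-0.06],90],[[-0.054,-0.18,-0.08],94]]'; python3 -m pendant '[[[0,0,-0.02],0],[[0,0,-0.05],0],[[0,0,-0.05],0]]'
python3 - <<'E'
from h import *
s=sense();print(s["tool_pos"],s["tcp_rot"],s["joint_positions"])
crop("side",(250,200),(100,75),"e_side",4)
crop("top",(245,180),(80,60),"e_top",5)
E
```

```text
t: 10.32
tool_pos: [0.4978, -0.0099, 0.1166]
tcp_rot: [-0.08, 0.997, 0.001, -0.002]
force: [0.3, -0.2, -3.0]
gripper_width: 0.317
t: 10.7
tool_pos: [0.4955, -0.0093, 0.0654]
tcp_rot: [-0.079, 0.997, 0.002, -0.004]
force: [-0.7, -0.2, -3.2]
gripper_width: 0.313
[ 0.49554285 -0.00934164  0.06538752] [-0.07868343  0.99688971  0.00155691 -0.00417055] [-2.63277851e-01  1.36362296e-01  1.93889846e+00  1.54282187e-04
  1.07523426e+00 -1.99167940e+00]
e_side origin 150 125 scale 4
e_top origin 165 120 scale 5
```

View pics/e_side.png

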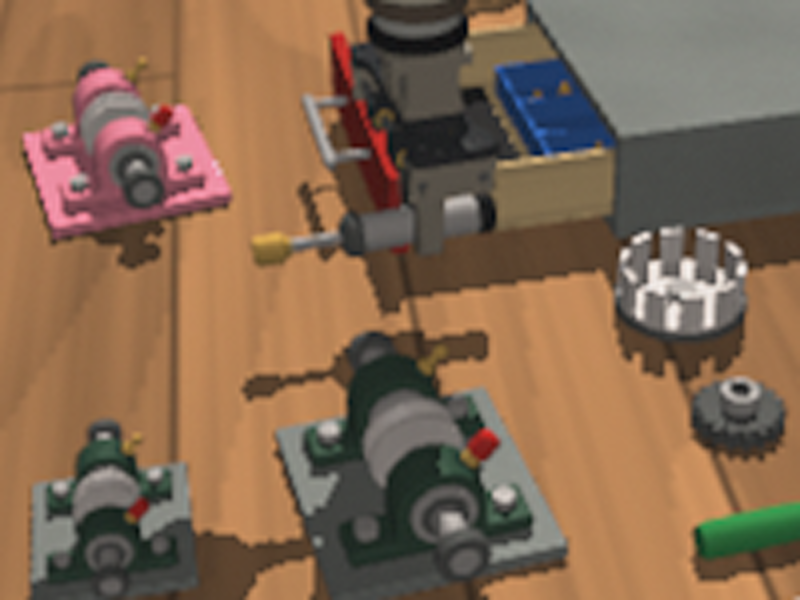

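View pics/e_top.png

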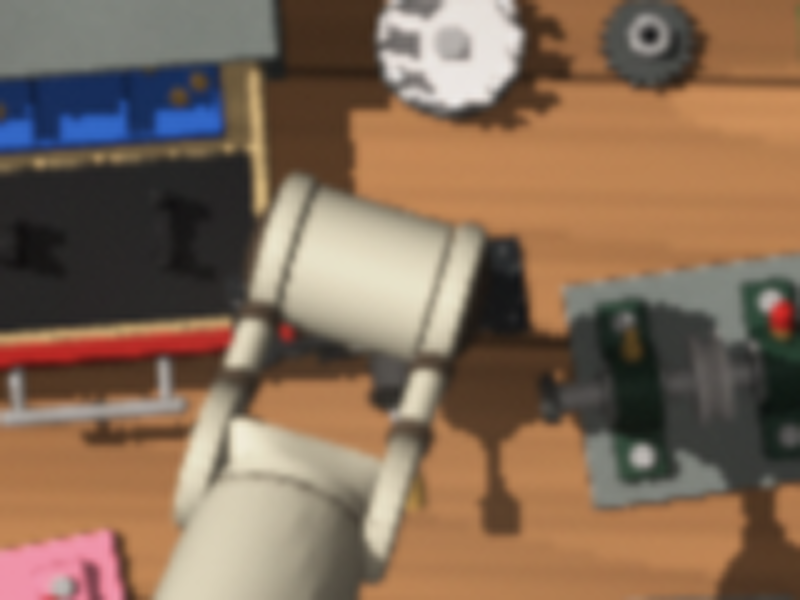

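```bash
python3 -m pendant '[[[0,-0.02,-0.02],0],[[0,-0.02,-0.02],0]]' ; python3 -m pendant '[[[0,0,0],0],[[0,0,0],0],[[0,0,0],0],[[0,0,0],0]]' 0 4;  python3 - <<'E'
from h import *
crop("side",(250,200),(100,75),"f_side",4)
E
```

```text
t: 11.05
tool_pos: [0.499, -0.0309, 0.0492]
tcp_rot: [-0.078, 0.997, 0.0, -0.0]
force: [0.2, 0.0, -3.0]
gripper_width: 0.31
t: 11.55
tool_pos: [0.4999, -0.0302, 0.0497]
tcp_rot: [-0.079, 0.997, -0.0, 0.001]
force: [1.6, -0.6, -1.5]
gripper_width: 0.321
f_side origin 150 125 scale 4
```

View pics/f_side.png

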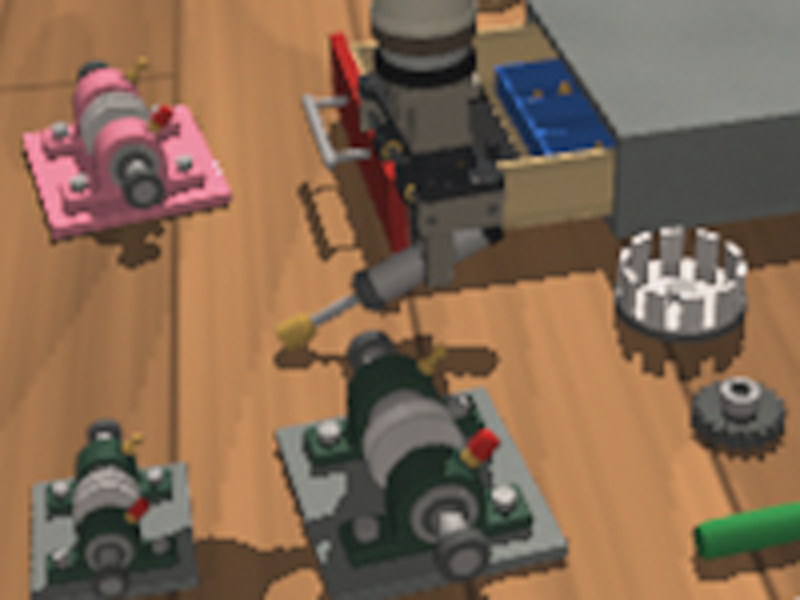

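```bash
python3 -m pendant '[[[-0.004,-0.001,0.007],0],[[-0.009,-0.002,0.015],0],[[-0.016,-0.003,0.023],0],[[-0.023,-0.004,0.031],0],[[-0.024,-0.004,0.034],0],[[-0.024,-0.004,0.034],0]]';  python3 - <<'E'
from h import *
s=sense();print(s["tool_pos"],s["force"])
crop("side",(240,200),(60,45),"g_side",6)
E
```

```text
t: 12.35
tool_pos: [0.4754, -0.0344, 0.0834]
tcp_rot: [-0.079, 0.997, -0.0, 0.0]
force: [0.6, -0.2, -1.6]
gripper_width: 0.326
[ 0.47538769 -0.03443223  0.08339414] [ 0.56729166 -0.16660679 -1.60202011]
g_side origin 180 155 scale 6
```

View pics/g_side.png

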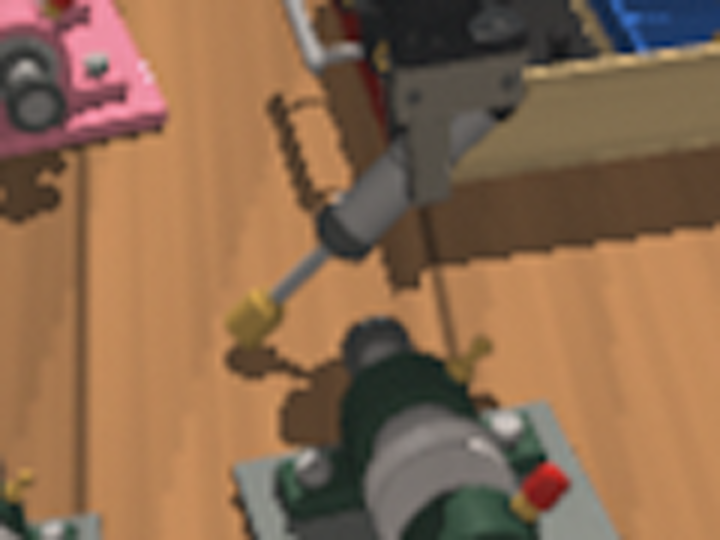

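```bash
python3 -m pendant '[[[0,0,0],0],[[0,0,0],0],[[0,0,0],0]]' 0 60; python3 -m pendant '[[[0,0,0.05],0],[[0,0,0.1],0],[[0,0,0.12],0],[[0,0,0.12],0]]';  python3 - <<'E'
from h import *
s=sense();print(s["tool_pos"],s["tcp_rot"],s["force"],s["joint_positions"])
i=get_image("side");crop("side",(240,180),(50,38),"h_side",8,i)
i=get_image("top");crop("top",(240,190),(50,38),"h_top",8,i)
E
```

```text
t: 12.78
tool_pos: [0.4755, -0.0344, 0.0831]
tcp_rot: [-0.079, 0.997, -0.0, 0.0]
force: [0.8, -0.4, -1.3]
gripper_width: 0.314
t: 13.28
tool_pos: [0.4761, -0.0346, 0.2043]
tcp_rot: [-0.079, 0.997, -0.001, 0.001]
force: [0.7, -0.6, -3.4]
gripper_width: 0.314
[ 0.47608047 -0.03460358  0.20430354] [-7.87726075e-02  9.96891589e-01 -5.80118330e-04  1.30334355e-03] [ 0.72418125 -0.64492452 -3.3857501 ] [-3.26434779e-01 -9.44902039e-02  1.87672899e+00 -3.93681541e-05
  1.35650088e+00 -2.05493155e+00]
h_side origin 190 142 scale 8
h_top origin 190 152 scale 8
```

View pics/h_side.png

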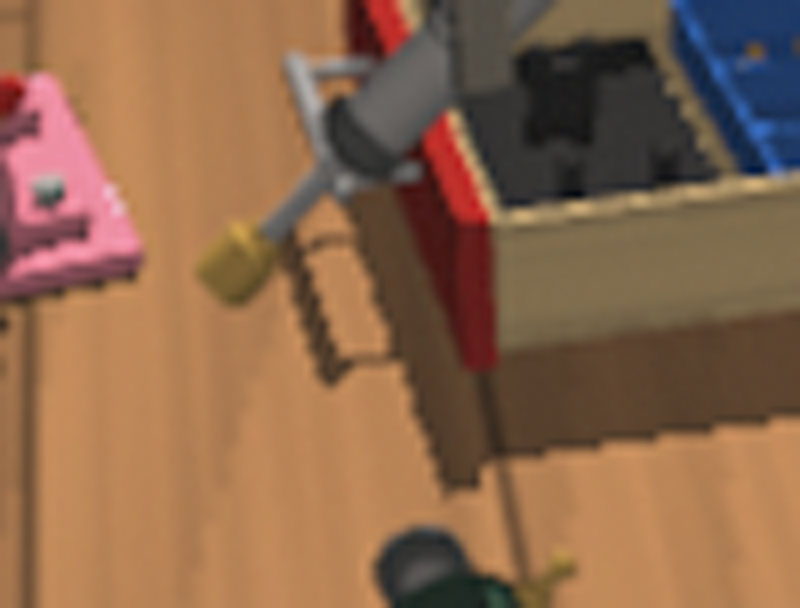

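View pics/h_top.png

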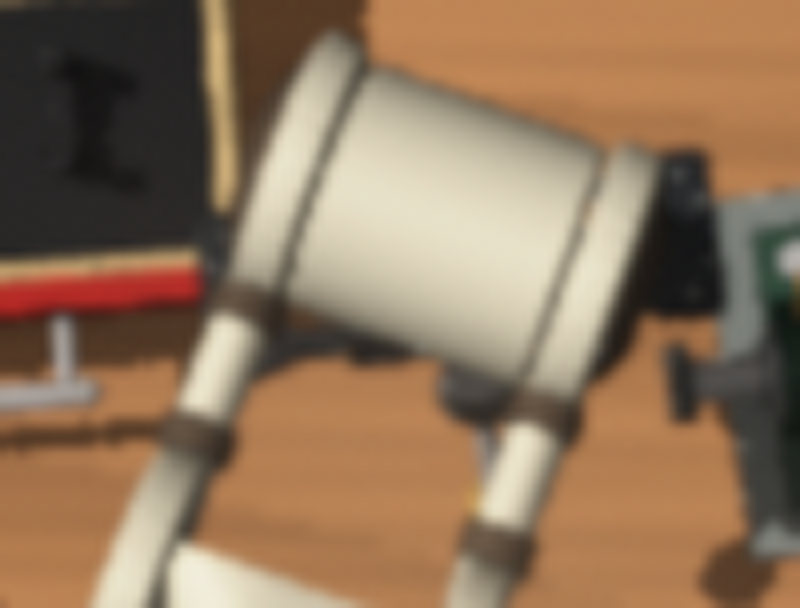

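Run:
```python
from h import *
np.set_printoptions(precision=2,suppress=True)
G=np.array([.4761,-.0346,.2233]);az=np.radians(189.04)
for th in (41,43,45,47,49):
  t=np.radians(th);a=np.array([np.cos(az)*np.cos(t),np.sin(az)*np.cos(t),-np.sin(t)])
  print(th,[((proj("side",G+s*a)-[190,142])*8).round(0) for s in (.05,.105,.132)])
```

```text
41 [array([372., 109.]), array([267., 214.]), array([217., 264.])]
43 [array([375., 112.]), array([274., 219.]), array([226., 271.])]
45 [array([379., 115.]), array([282., 224.]), array([235., 277.])]
47 [array([382., 117.]), array([289., 229.]), array([244., 283.])]
49 [array([386., 119.]), array([297., 233.]), array([254., 288.])]
```

```bash
python3 -m pendant '[[[0.05,-0.02,0.02],0],[[0.09,-0.06,0.02],0],[[0.124,-0.11,0.01],0],[[0.124,-0.128,-0.01],0],[[0.124,-0.128,-0.028],0],[[0.124,-0.128,-0.028],0],[[0.124,-0.128,-0.028],0]]';  python3 - <<'E'
from h import *
s=sense();print(s["tool_pos"],s["tcp_rot"],s["force"],s["joint_positions"])
i=get_image("side");crop("side",(275,200),(40,30),"i_side",10,i);crop("side",(275,190),(100,75),"i_side2",4,i)
i=get_image("top");crop("top",(290,180),(50,38),"i_top",8,i)
print(spot_in("nipple","side")[:2],spot_in("coupler_mouth","side")[:2],spot_in("gun_grip","side")[:2])
E
```

```text
t: 14.25
tool_pos: [0.5991, -0.161, 0.1756]
tcp_rot: [-0.079, 0.997, 0.0, 0.0]
force: [0.0, 0.5, -3.7]
gripper_width: 0.315
[ 0.59913278 -0.16103573  0.17559423] [-7.94119285e-02  9.96841864e-01  4.25194428e-05  2.06111868e-04] [ 0.03756673  0.48089831 -3.69899755] [-4.57212937e-01  3.03480276e-01  1.50460006e+00  2.92061175e-04
  1.33320155e+00 -2.18706923e+00]
i_side origin 235 170 scale 10
i_side2 origin 175 115 scale 4
i_top origin 240 142 scale 8
[{'location': [0.6908, -0.3208, 0.0245], 'score': 0.28}] [{'location': [0.5426, 0.2176, 0.0506], 'score': 0.65}, {'location': [0.5193, -0.1773, 0.1196], 'score': 0.44}] [{'location': [0.5612, -0.176, 0.1626], 'score': 0.96}]
```

View pics/i_side.png

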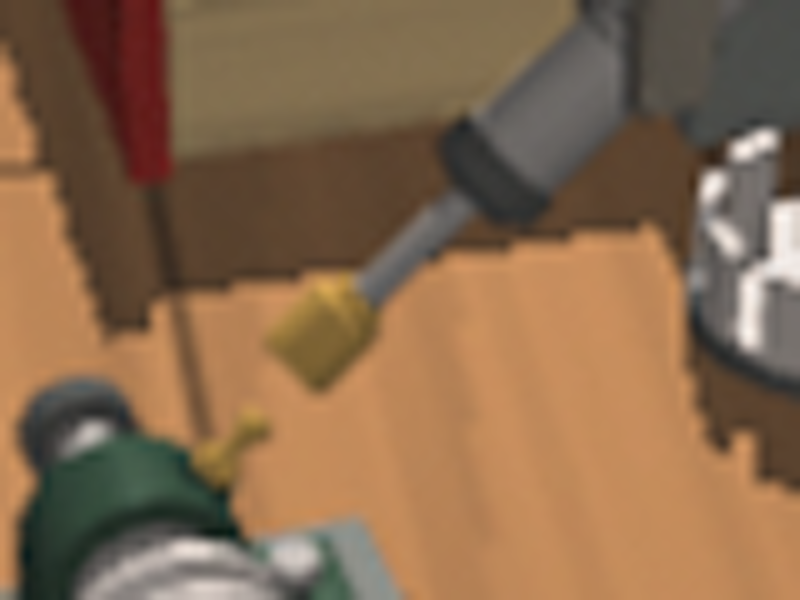

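View pics/i_top.png

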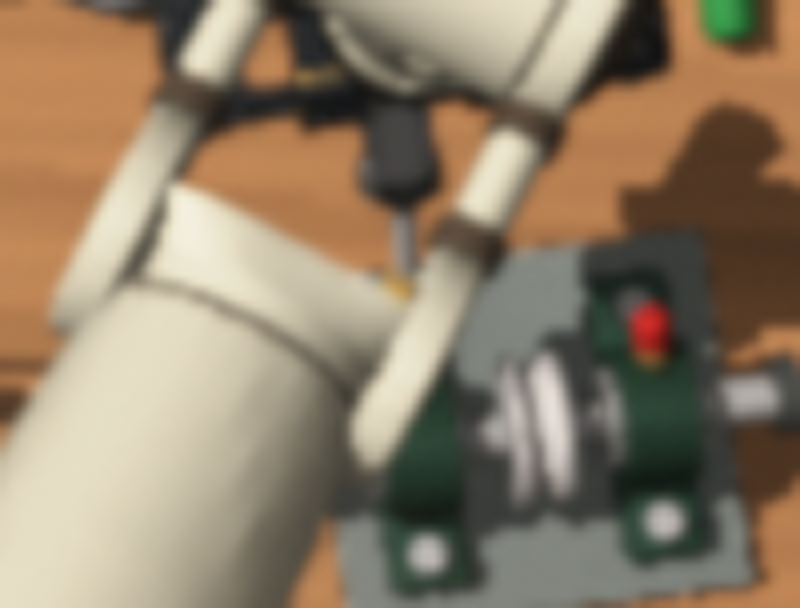

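View pics/i_side2.png

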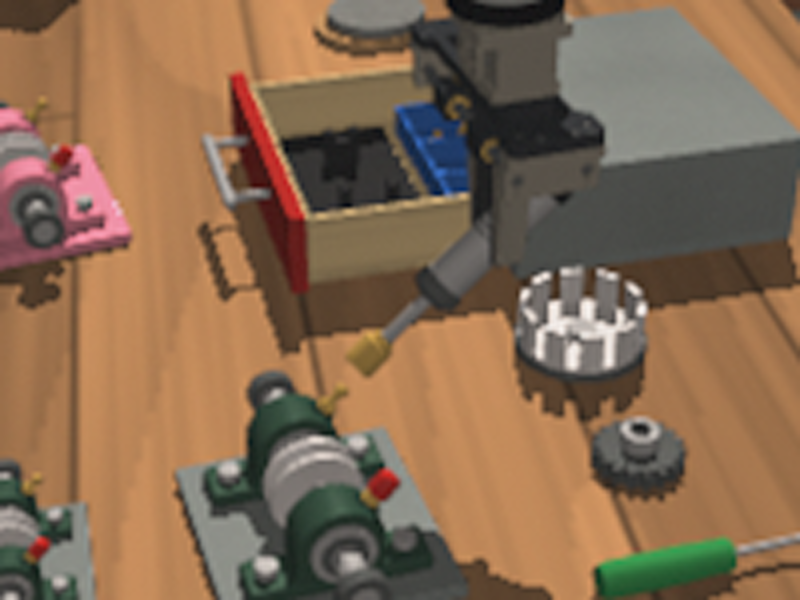

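```bash
python3 - <<'E'
from h import *
np.set_printoptions(precision=4,suppress=True)
G=np.array([.5991,-.161,.1946]);az=np.radians(189.1)
for th in (41,43,45,47):
  t=np.radians(th);a=np.array([np.cos(az)*np.cos(t),np.sin(az)*np.cos(t),-np.sin(t)])
  print(th,"side",[((proj("side",G+s*a)-[235,170])*10).round(0) for s in (.06,.105,.132)],"top",[((proj("top",G+s*a)-[240,142])*8).round(0) for s in (.06,.09,.105,.132)])
O=np.array([.480,-.182,.073]);n=np.array([.699,.11,.7071])
print("nip",[((proj("side",O+s*n)-[235,170])*10).round(0) for s in (0,.011,.04)],[((proj("top",O+s*n)-[240,142])*8).round(0) for s in (0,.011,.04)])
E
python3 - <<'E'
import cv2
im=cv2.imread("pics/i_side.png");print(im.shape)
E
```

```text
41 side [array([483., 158.]), array([365., 270.]), array([296., 336.])] top [array([393., 185.]), array([397., 244.]), array([399., 273.]), array([403., 324.])]
43 side [array([488., 162.]), array([374., 276.]), array([306., 344.])] top [array([392., 182.]), array([396., 239.]), array([398., 267.]), array([402., 317.])]
45 side [array([493., 166.]), array([383., 282.]), array([318., 352.])] top [array([391., 179.]), array([395., 234.]), array([397., 262.]), array([400., 310.])]
47 side [array([498., 169.]), array([392., 288.]), array([329., 359.])] top [array([390., 175.]), array([394., 229.]), array([396., 256.]), array([399., 303.])]
nip [array([227., 456.]), array([253., 428.]), array([322., 355.])] [array([409., 378.]), array([408., 359.]), array([405., 308.])]
(600, 800, 3)
```

Run:
```python
from h import *
i=get_image("top");z=cv2.imread("pics/top0.png")[:,:,::-1]
print(i[164:182,284:298].astype(int).sum(2)//3)
hsv=cv2.cvtColor(np.ascontiguousarray(z),cv2.COLOR_RGB2HSV)
for r in range(183,194): print(r,[tuple(int(k) for k in z[r,c]) for c in range(287,296)])
```

```text
[[108  84  75  65  57  57  57  53  45  37  42  76 113 135]
 [111  86  66  50  42  40  40  37  34  33  50  87 119 144]
 [122 102  78  55  37  32  31  32  40  54  78 107 132 164]
 [126 118 103  82  62  47  39  44  69  95 110 119 136 174]
 [125 123 118 110 101  87  71  69  94 113 117 111 115 143]
 [123 123 122 121 121 123 109  93 105 116 109  94  89 100]
 [122 122 122 122 128 139 127 103 105 109  97  83  79  80]
 [124 123 123 123 130 145 134 104  95  93  85  79  77  76]
 [127 126 126 126 131 140 132 105  92  89  94  94  84  77]
 [131 131 130 130 132 137 131 108  99 111 132 132 111  93]
 [137 133 130 129 132 137 132 110 103 132 154 151 133 114]
 [153 141 128 120 126 133 132 113 111 145 166 160 145 132]
 [180 168 148 133 130 132 133 123 131 159 173 167 156 145]
 [193 187 175 161 149 142 136 131 149 175 181 175 166 156]
 [192 193 189 184 175 162 149 134 158 184 187 181 174 164]
 [188 189 190 189 185 178 164 152 176 194 193 186 180 167]
 [181 183 184 184 183 180 176 180 197 203 198 192 182 163]
 [173 174 175 174 174 173 179 196 207 206 202 196 182 151]]
183 [(102, 111, 102), (141, 142, 136)
[... 780 characters left out ...]
6), (33, 43, 33), (36, 42, 37)]
189 [(36, 54, 42), (56, 63, 43), (110, 94, 52), (148, 115, 58), (144, 110, 54), (116, 88, 44), (70, 59, 33), (35, 41, 29), (32, 41, 34)]
190 [(31, 48, 36), (53, 58, 39), (105, 89, 49), (142, 111, 56), (142, 110, 54), (112, 86, 43), (65, 55, 31), (35, 43, 31), (31, 44, 35)]
191 [(35, 52, 39), (42, 53, 38), (76, 71, 42), (112, 92, 48), (114, 92, 48), (84, 70, 37), (47, 48, 30), (31, 46, 33), (32, 47, 37)]
192 [(44, 59, 48), (37, 55, 41), (47, 57, 39), (66, 66, 40), (68, 65, 40), (51, 53, 34), (35, 45, 32), (31, 48, 36), (34, 51, 39)]
193 [(54, 66, 56), (38, 57, 44), (36, 55, 40), (39, 55, 40), (39, 53, 39), (35, 51, 38), (33, 51, 37), (33, 53, 39), (34, 53, 41)]
```

```bash
python3 -m pendant '[[[0.002,0.001,-0.004],0],[[-0.003,0.0005,-0.011],0],[[-0.003,0.0005,-0.011],0]]';  python3 - <<'E'
from h import *
s=sense();print(s["tool_pos"],s["tcp_rot"],s["force"])
i=get_image("side");crop("side",(268,205),(26,20),"j_side",15,i)
i=get_image("top");crop("top",(290,180),(30,24),"j_top",12,i)
E
```

```text
t: 14.92
tool_pos: [0.5952, -0.1615, 0.1628]
tcp_rot: [-0.079, 0.997, 0.001, -0.001]
force: [-0.1, -0.8, -4.0]
gripper_width: 0.316
[ 0.59519409 -0.16153997  0.16275968] [-7.86287123e-02  9.96903145e-01  6.23298067e-04 -1.12124296e-03] [-0.14991566 -0.81692702 -3.98602122]
j_side origin 242 185 scale 15
j_top origin 260 156 scale 12
```

View pics/j_side.png

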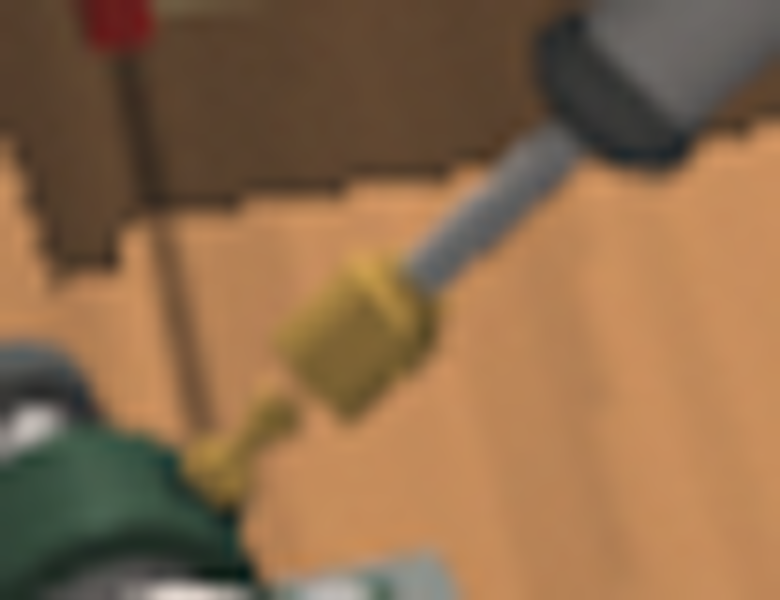

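View pics/j_top.png

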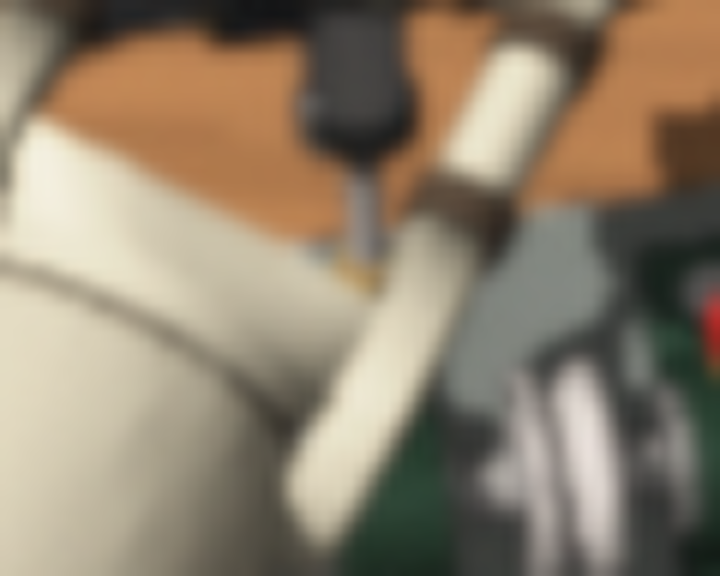

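Coupler mouth (side crop (313,380)) lines up with the nipple head (275,410) to ~1 mm. Advancing along the axis.

```bash
python3 -m pendant '[[[-0.0028,-0.0004,-0.0028],0],[[-0.0056,-0.0009,-0.0057],0],[[-0.0084,-0.0013,-0.0085],0],[[-0.0105,-0.0016,-0.0106],0],[[-0.0105,-0.0016,-0.0106],0]]';  python3 - <<'E'
from h import *
s=sense();print(s["tool_pos"],s["tcp_rot"],s["force"],s["moment"])
i=get_image("side");crop("side",(268,205),(26,20),"k_side",15,i)
E
```

```text
t: 15.65
tool_pos: [0.5862, -0.1633, 0.1541]
tcp_rot: [-0.079, 0.997, 0.0, 0.001]
force: [1.8, 1.5, -0.8]
gripper_width: 0.313
[ 0.58622023 -0.16330548  0.15406767] [-7.86539936e-02  9.96901727e-01  4.97244940e-06  7.04771897e-04] [ 1.79620043  1.48746828 -0.76286377] [ 0.44294347 -0.41272382 -0.15756558]
k_side origin 242 185 scale 15
```

View pics/k_side.png

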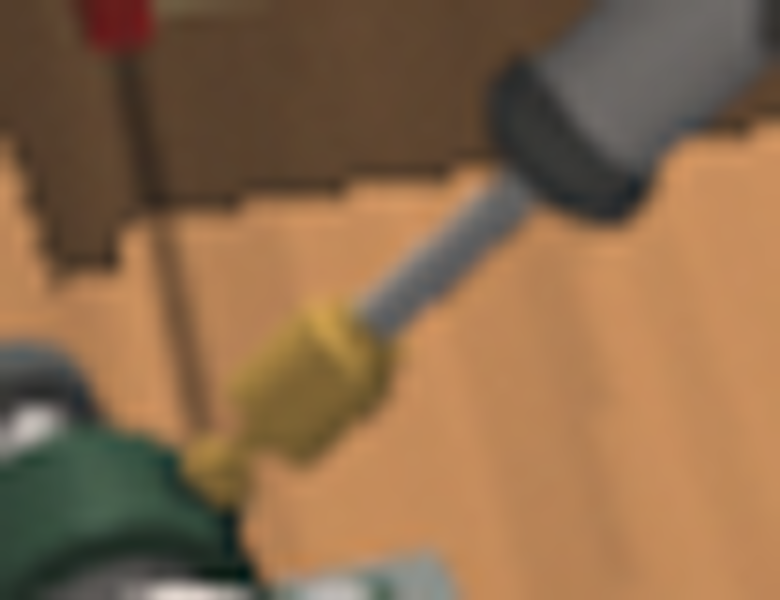

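```bash
python3 -m pendant '[[[-0.0014,0.0004,-0.0014],0],[[-0.0028,0.0002,-0.0028],0],[[-0.0042,0,-0.0042],0],[[-0.0042,0,-0.0042],0]]';  python3 - <<'E'
from h import *
s=sense();print(s["tool_pos"],s["tcp_rot"],s["force"],s["moment"])
i=get_image("side");crop("side",(268,205),(26,20),"l_side",15,i)
E
```

```text
t: 16.2
tool_pos: [0.5804, -0.1634, 0.1482]
tcp_rot: [-0.079, 0.997, 0.0, -0.001]
force: [-0.6, -0.4, -3.6]
gripper_width: 0.314
[ 0.58037464 -0.16338728  0.14819326] [-7.87033403e-02  9.96897004e-01  3.94824992e-04 -1.41097202e-03] [-0.64730101 -0.37400024 -3.64364005] [0.0406286  0.22268493 0.00379843]
l_side origin 242 185 scale 15
```

View pics/l_side.png

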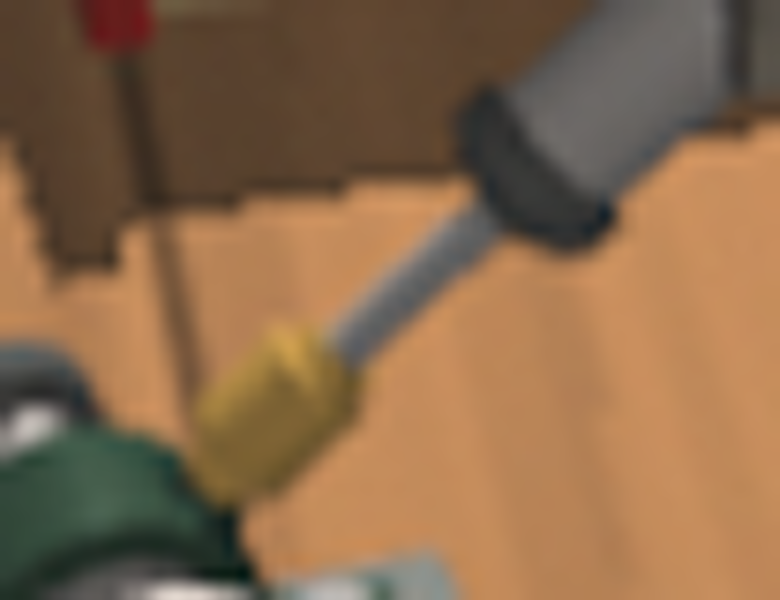

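Run:
```python
from h import *
G=np.array([.5804,-.1634,.1672])
for yaw in (9,):
 for th in (39,41,43,45,47):
  t=np.radians(th);w=np.radians(yaw);a=-np.array([np.cos(w)*np.cos(t),np.sin(w)*np.cos(t),np.sin(t)])
  P=[((proj("side",G+s*a)-[242,185])*15) for s in (.06,.139)];d=P[1]-P[0]
  print(th,[p.round(0) for p in P],"slope",d[1]/d[0])
```

```text
39 [array([513., 147.]), array([199., 427.])] slope -0.8914621788643725
41 [array([520., 153.]), array([216., 440.])] slope -0.9427845767234636
43 [array([528., 159.]), array([233., 453.])] slope -0.9971638990658964
45 [array([535., 164.]), array([251., 464.])] slope -1.055026927708161
47 [array([543., 169.]), array([269., 475.])] slope -1.1168751506196373
```

```bash
python3 -m pendant '[[[-0.002,0,0.002],0],[[-0.004,0,0.004],0],[[-0.004,0,0.004],0]]';  python3 - <<'E'
from h import *
s=sense();print(s["tool_pos"],s["force"],s["moment"])
i=get_image("side");crop("side",(268,205),(26,20),"m_side",15,i)
E
```

```text
t: 16.62
tool_pos: [0.5775, -0.1633, 0.1529]
tcp_rot: [-0.079, 0.997, 0.0, 0.0]
force: [-0.2, -0.4, -8.5]
gripper_width: 0.314
[ 0.57745808 -0.16327801  0.15286919] [-0.19274452 -0.43138201 -8.52716857] [ 0.03194908 -0.65904847  0.03736978]
m_side origin 242 185 scale 15
```

View pics/m_side.png

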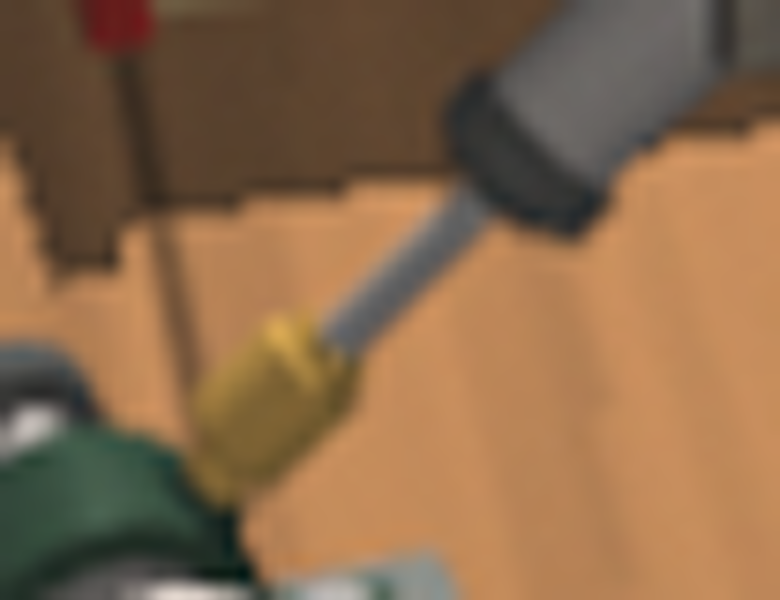

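```bash
python3 -m pendant '[[[0,0,0],0],[[-0.001,0,0.001],0],[[-0.002,0,0.002],0],[[-0.002,0,0.002],0]]' 0 10;  python3 -m pendant '[[[0,0,0],0],[[0,0,0],0],[[0,0,0],0]]' 0 60;  python3 - <<'E'
from h import *
s=sense();print(s["tool_pos"],s["force"],s["moment"])
i=get_image("side");crop("side",(268,205),(26,20),"n_side",15,i)
i=get_image("top");crop("top",(290,180),(30,24),"n_top",12,i)
E
```

```text
t: 17.18
tool_pos: [0.5753, -0.1635, 0.1553]
tcp_rot: [-0.079, 0.997, -0.0, -0.0]
force: [-3.6, -1.6, -5.6]
gripper_width: 0.323
t: 17.55
tool_pos: [0.5755, -0.1634, 0.1552]
tcp_rot: [-0.079, 0.997, 0.0, -0.0]
force: [-3.4, -1.2, -7.4]
gripper_width: 0.316
[ 0.57545197 -0.16344712  0.1551843 ] [-3.39243346 -1.19283868 -7.41668873] [-0.1178147   0.43376313 -0.03566518]
n_side origin 242 185 scale 15
n_top origin 260 156 scale 12
```

View pics/n_side.png

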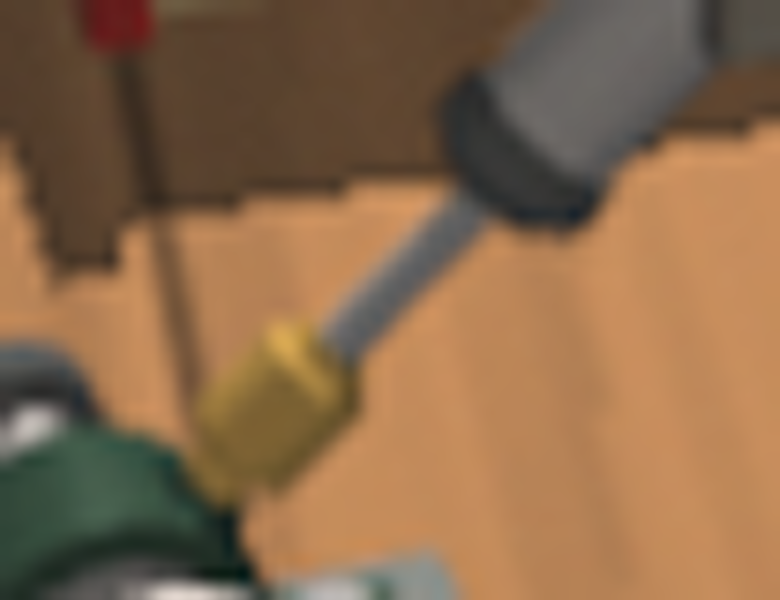

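View pics/n_top.png

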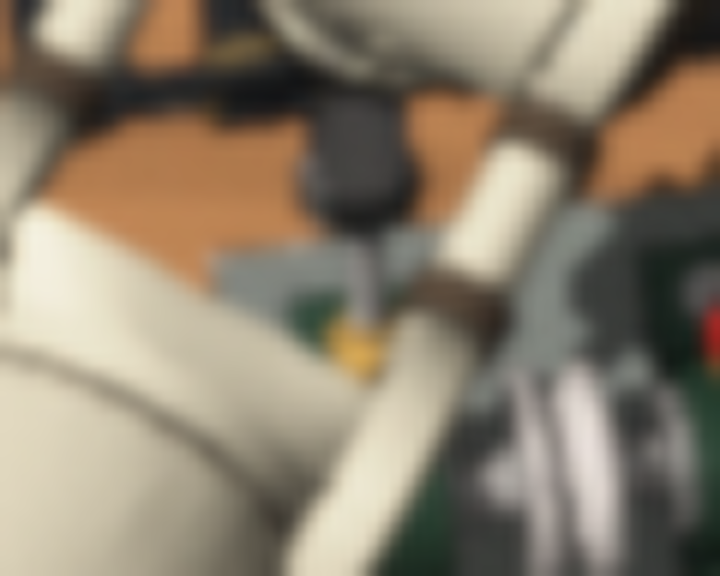

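```bash
python3 -m pendant '[[[-0.0014,-0.0002,-0.0014],0],[[-0.0028,-0.0004,-0.0028],0],[[-0.0049,-0.0008,-0.005],0],[[-0.0049,-0.0008,-0.005],0]]';  python3 - <<'E'
from h import *
s=sense();print(s["tool_pos"],s["force"],s["moment"])
E
```

```text
t: 18.15
tool_pos: [0.5744, -0.1645, 0.1539]
tcp_rot: [-0.079, 0.997, -0.001, 0.005]
force: [5.1, 2.4, 4.4]
gripper_width: 0.317
[ 0.57444174 -0.16452289  0.15389191] [5.09589379 2.35231617 4.35916816] [ 0.55521176 -1.00143559 -0.13256991]
```

```bash
python3 -m pendant '[[[-0.0014,-0.0002,-0.0014],0],[[-0.0028,-0.0004,-0.0028],0],[[-0.0049,-0.0006,-0.005],0],[[-0.0049,-0.0006,-0.005],0]]';  python3 - <<'E'
from h import *
s=sense();print(s["tool_pos"],s["tcp_rot"],s["force"],s["moment"])
i=get_image("side");crop("side",(268,205),(26,20),"o_side",15,i)
E
```

```text
t: 18.65
tool_pos: [0.5708, -0.1652, 0.15]
tcp_rot: [-0.079, 0.997, -0.002, 0.006]
force: [7.6, 3.6, 8.2]
gripper_width: 0.312
[ 0.57080621 -0.16519988  0.14999816] [-0.07853999  0.99688867 -0.00159852  0.00647196] [7.62308827 3.58102508 8.20895672] [ 0.79972245 -1.29179886 -0.17645077]
o_side origin 242 185 scale 15
```

View pics/o_side.png

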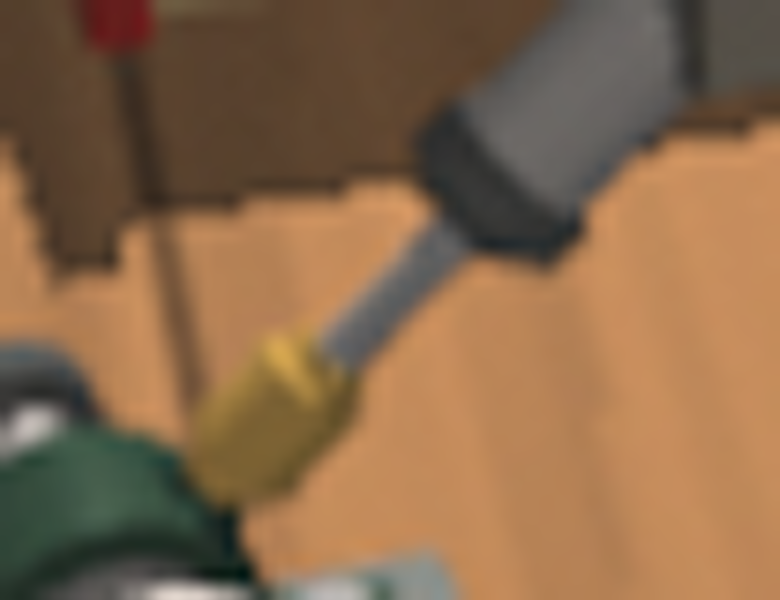

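```bash
python3 -m pendant '[[[-0.0014,0.0008,-0.0014],0],[[-0.0028,0.0006,-0.0028],0],[[-0.0046,0.0004,-0.0045],0],[[-0.0062,0.0002,-0.006],0],[[-0.0062,0.0002,-0.006],0],[[-0.0062,0.0002,-0.006],0]]';  python3 - <<'E'
from h import *
s=sense();print(s["tool_pos"],s["tcp_rot"],s["force"],s["moment"])
i=get_image("side");crop("side",(268,205),(26,20),"p_side",15,i)
E
```

```text
t: 19.45
tool_pos: [0.5659, -0.1656, 0.1453]
tcp_rot: [-0.079, 0.997, -0.003, 0.008]
force: [9.2, 2.5, 8.7]
gripper_width: 0.314
[ 0.56591681 -0.16564167  0.14526256] [-0.07860979  0.99687059 -0.00255568  0.00793681] [9.23742241 2.54280565 8.74398971] [ 0.70425594 -1.51395893 -0.06920614]
p_side origin 242 185 scale 15
```

View pics/p_side.png

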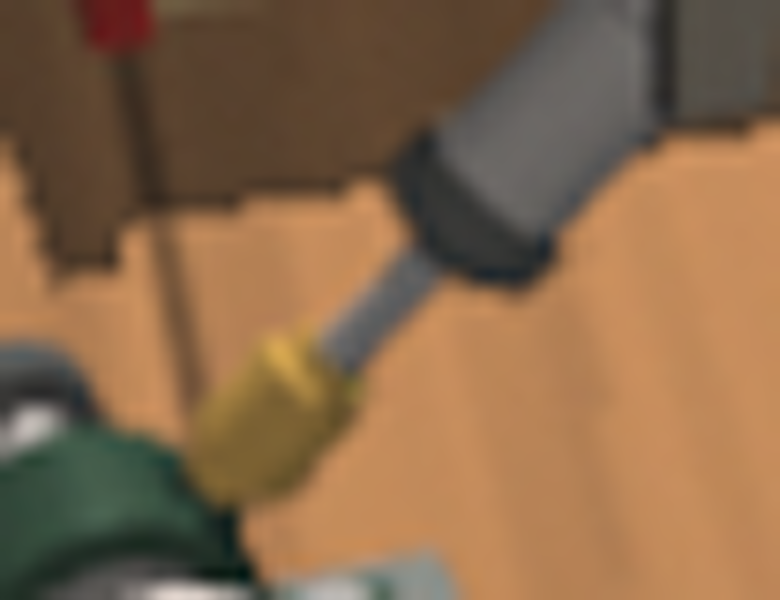

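```bash
python3 -m pendant '[[[-0.0008,0.0003,-0.0007],0],[[-0.0016,0.0004,-0.0013],0],[[-0.0016,0.0004,-0.0013],0],[[-0.0016,0.0004,-0.0013],0],[[-0.0016,0.0004,-0.0013],0],[[-0.0016,0.0004,-0.0013],0]]';  python3 - <<'E'
from h import *
s=sense();print(s["tool_pos"],s["tcp_rot"],s["force"],s["moment"],abs(s["qvel"]).max())
i=get_image("side");crop("side",(268,205),(26,20),"q_side",15,i);crop("side",(290,200),(100,75),"q_side2",4,i)
i=get_image("top");crop("top",(290,180),(30,24),"q_top",12,i)
E
```

```text
t: 20.25
tool_pos: [0.5647, -0.1656, 0.1443]
tcp_rot: [-0.079, 0.997, -0.003, 0.008]
force: [9.8, 1.4, 10.5]
gripper_width: 0.316
[ 0.56471178 -0.16564338  0.14426906] [-0.07866457  0.99686127 -0.00304258  0.00838061] [ 9.81799843  1.41796008 10.5321267 ] [ 0.47759301 -1.71256916 -0.03938949] 0.0018621880935465612
q_side origin 242 185 scale 15
q_side2 origin 190 125 scale 4
q_top origin 260 156 scale 12
```

View pics/q_side.png

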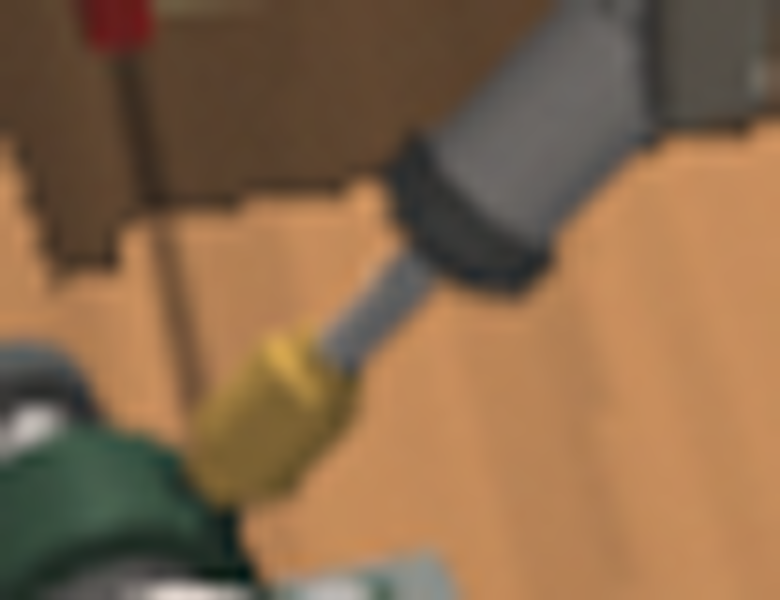

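View pics/q_top.png

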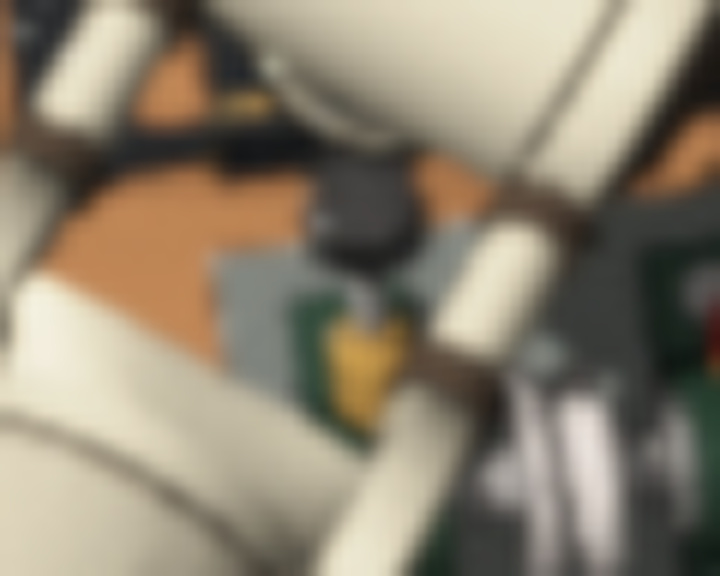

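View pics/q_side2.png

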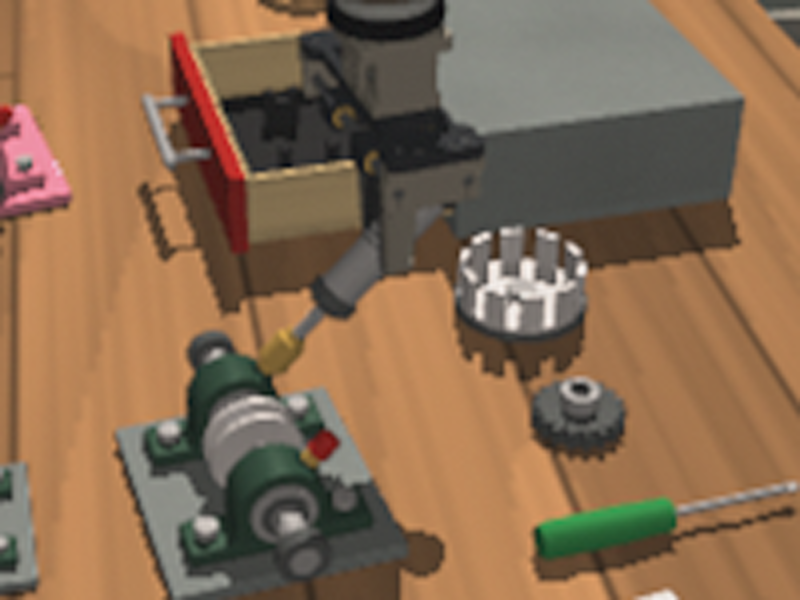

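```bash
python3 -m pendant '[[[0,0,0],0],[[0,0,0],0],[[0,0,0],0],[[0,0,0],0],[[0,0,0],0],[[0,0,0],0],[[0,0,0],0],[[0,0,0],0]]'
python3 - <<'E'
from h import *
s=sense();print(s["tool_pos"],s["force"])
O=np.array([.480,-.182,.073]);G=s["tool_pos"]+[0,0,.0162];d=G-O;print(np.linalg.norm(d),np.degrees(np.arctan2(d[2],np.hypot(*d[:2]))),np.degrees(np.arctan2(d[1],d[0])))
E
```

```text
t: 21.35
tool_pos: [0.5647, -0.1657, 0.1442]
tcp_rot: [-0.079, 0.997, -0.003, 0.008]
force: [9.2, 2.6, 9.7]
gripper_width: 0.316
[ 0.5646787  -0.16566406  0.14424756] [9.21270217 2.61645458 9.68129991]
0.12281864637951356 45.3983264458616 10.919174109462984
```

Run:
```python
from cell import *
print(close_job())
s=sense();print(s["t"],s["tool_pos"],s["force"])
```

```text
the job is handed in; nothing more can be done
None
the job is handed in; nothing more can be done
```

The job is handed in at about 21.4 s, with the gun gripped at 60 N and the coupler on the larger green spindle's bare nipple. I estimate the spring is held in 14–15 mm of its 18 mm stroke.

**What I did:** I opened the drawer 0.178 m and lifted the gun out. The tool can only point straight down, so I tilted the gun by resting its front on the bench under a light grip and raising the fingers. The coupler then snapped onto the nipple. I rotated it about the nipple until square and pushed along the axis.

**What the last checks showed:**
- **Holding:** the pose and force stayed steady over a 1 s hold.
- **Spring:** the tool travel gave 14–16 mm of stroke, the visible nozzle length about 15 mm, and the axial force of about 17 N a little more.
- **Squareness:** the line from nipple to grip came out at 45.4°, and the gun and nipple slopes in the image agree within about 2°. The gun's heading matches the spindle's to within about 0.2°.
- **Other things:** the loose parts in the final side view (basket, gear and screwdriver) had not visibly moved.

**What disagreed:**
- The heading worked out from nipple to grip was 10.9° against 9° for the spindle. I put this down to about 2 mm of camera error.
- About 3 N of sideways force remains on the coupler.
- The gun slipped an estimated 6–7 mm along the grip while it was being tilted, so the first tilt was only about 41° before I squared it.

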